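# Install the detector cartridge in the sloping reader

### The arm

A 6-joint arm with a two-finger parallel gripper is mounted at the origin on a cart in front of the work surface, level with it; the furniture and walls round the work are solid. World frame = base frame: x ahead of the robot, y to its left, z up, the work surface at z = 0. Lengths are in mm, angles in rad, forces in N, time in s.
With the tool pointing down it reaches from about 300 to 775 mm from the base axis. Payload 14.6 kg.
Tool frame: the origin (TCP) lies midway between the tips of the shut fingers; the grasp point (between the pads) lies behind it (manip.grip_depth is the z of the grasp point in the tool frame, in mm); z points along the fingers, y is the line along which they close (so a half turn about z gives the same grasp; the last joint's range is limited). The gripper opens to 94 mm and grips with 3 to 60 N. Pads are 16 mm wide; open, the fingers measure 119 mm over their backs; the gripper's body (75 mm by 177 mm) begins 78 mm behind the grasp point.
Start: joints at [1.242, 0.3, 1.521, -0, 1.321, -0.067], TCP at [142.349, 531.25, 205.446] pointing down, gripper open.
Joint ranges: [-3.03, 3.03], [-0.79, 2.21], [0.23, 2.52], [-1.04, 4.18], [0, 3.07], [-2.55, 2.55]. Speed limits (rad/s): [2.22, 2.22, 2.57, 3.14, 3.14, 3.14].

### API

Orientations are given as [roll, pitch, yaw] about the fixed x, y, z axes, in that order (R = Rz(yaw) Ry(pitch) Rx(roll)).
In Python, from cell import manip gives the robot as it stands.
- The arm moves only by the shell command python3 nudge.py 'ROWS' [OPENING] [FORCE]. ROWS is a JSON list of rows, 1 to 5 of them, each of 6 numbers: dx, dy, dz in mm, then a rotation vector rx, ry, rz in rad; each row is the pose to reach, as a shift and turn from the pose commanded when the command began, along the tool's axes at that moment; what a row does not reach only later rows make up. A row lasts 1/10 s, in which the tool goes at most 50 mm and 0.15 rad, less where a joint would pass 70% of its speed; a pose out of reach is approached as far as the arm can. OPENING is the finger opening in mm, set as the command begins (- or left out keeps the last). The fingers move at their own pace and stop on an object; FORCE is the grip in N (left out, the last holds). Time passes only in rows, so rows that do not move let the fingers close. It prints the time, the measured TCP pose, the force, the opening and the grip force at its end.
- manip.read_state(): the state, without advancing time (a new reading comes with each control period).
- manip.camera(name): name is "scene" or "top" or "wrist"; returns (picture, depth): 480x640x3 uint8, red, green, blue; 480x640 float32, mm along the optical axis (not along the pixel's ray), 0 where there is no reading.
- manip.camera_info(name): a dict with "K" (3x3 intrinsics, pixels), "rvec" (rotation vector, rad) and "tvec" (3), from world to camera coordinates, as OpenCV has them; the wrist camera has in their place "mount" (4x4, takes a point from camera to tool coordinates, whose origin is the TCP and whose axes are the flange's). Camera axes: x right, y down, z forward; pixel columns grow to the right and rows downward; lengths in mm; the calibration is good to about 2 mm. A picture is of the moment at which its call begins: read the wrist's pose just before it. camera_info takes no time and is no camera call.
- manip.sign_off(): hands the job in; it is judged then, once.
The state is a dict: "clock": time; "joints": joint angles; "qd": joint speeds; "effort": joint torques, N m; "eef_pos": TCP position; "eef_rot": TCP orientation; "wrist_force": force on the tool from outside, world axes, zero at the start; "moment": the same for the moment, N m; "finger_gap": finger opening in mm; "finger_force": force on a finger pad.
Only numpy, scipy, OpenCV 4.12 (cv2) and the standard library are available. Lean on these libraries where they do the work, as an engineer would, in place of code of your own. Each camera call takes 0.05 s, during which the arm holds its last target. There are 200 camera calls.

### The job

Fit the blue-handled cartridge into the empty recess in the reader's sloping panel and press it down fully home, so that its black top is flush with the panel. Then turn the steel keeper bar by its red pin all the way round, so that it locks over the cartridge, and let go. Leave the white-handled spare cartridge, the black power-meter disc and the battery where they are.

Things in the scene. Friction and masses are not known exactly. Their poses are not given: they have to be found in the camera images.
- cartridge: Black block 56 (x) x 44 (y) x 20 mm with a blue grip rib on the middle of its top, 36 (x) x 12 (y) x 20 mm high: 40 mm in all. The lowest 4 mm are 2 mm narrower on every side. About 90 g. Stands upright on the table, x within 0.5 rad of world x. Origin: centre of its underside; z up, x along the rib. Half a turn about z fits as well. Grip the rib across its 12 mm.
- spare_cartridge: The spare, same shape and size but with a white rib; stays where it is. It and the blue one may stand in either place, some 0.1 m apart. Origin: centre of its underside. (Not listed: a fixed grey drawer cabinet, 166 mm tall, stands between the cartridges and the console, at x 0.26 to 0.48, y -0.06 to 0.12 m; keep the gripper clear of it.)
- panel: Sloping aluminium face of the fixed grey console, tilted 30 degrees (0.52 rad) towards the robot. Origin: centre of the recess's mouth, level with the face, 60 mm above the table; z: outward normal (up and towards the robot); x: up the slope; y: across it, to the robot's left. The face spans x -55 to 55, y -99 to 51 mm. The recess is 60 (x) x 48 mm (y), walls straight along z.
- contact_bed (a joint): Travel of the stiff contact bed, the green plate with brass strips on the recess's floor, m: 0 at the start, 12 mm below the face (a cartridge set on it stands 8 mm proud); 0.008 at its stop, 20 mm below, where the cartridge's black top is level with the face. It gives way at 6 N and stays where pushed; 10 to 20 N by the gripped rib or on its top brings it home in about a second.
- keeper (a joint): Steel keeper bar, 12 mm wide, 2.5 to 6.5 mm above the face, pivoted at x 0, y -50 mm of the panel; its tip is 38 mm from the pivot. Angle, rad: 0 open, along the slope (starts at 0 to 0.25); 1.57 its stop, locked, tip over the cartridge's black top. Grows anticlockwise seen from above. Light friction (under 2 N at the pin), stays where left. A cartridge over 2.5 mm proud blocks it.
- keeper_pin (a point): Top centre of the keeper's round red handle pin, 10 mm in diameter, standing 19.5 mm above the bar along the panel's z (its top is 26 mm above the face), 28 mm from the pivot on the side away from the tip. Open, it is at x = -28, y = -50 mm of the panel frame (low end); locked, at x = 0, y = -78 mm.
- power_head: Black disc of a laser power meter, 45 mm in diameter, 14 mm high, lying loose behind the console; stays there. Origin: centre of its underside.
- battery_aa: Red and white round cell, 15 mm thick, 50 mm long, lying loose on the table; stays there. Origin: centre of its underside.

How it is judged:
By the outcome, as a careful person would: the job done as asked, in the order asked, and still so for the second after the job is handed in, with the robot touching nothing.
It also fails if it takes over 51 s, if anything falls off the work surface, if the arm or the gripper's body presses on something with over 40 N, if the wrist force passes 120 N, or if a joint passes its speed limit or range.

## Working session

There is one attempt and no reset: what is moved stays moved. The work goes in short steps, Python scripts to look and compute and a shell command to move; the robot and the scene stay as the last step left them, time stands still between calls to the robot, and variables do not carry over. Pictures are saved under pics/ and viewed, at most 10 in all, crops included, and the job is handed in when it is done.

```bash
ls; mkdir -p pics; python3 - <<'E'
from cell import manip
import cv2,json
print(manip.grip_depth); print(manip.read_state())
for n in ("scene","top","wrist"):
    print(n,manip.camera_info(n))
for n in ("scene","top"):
    p,d=manip.camera(n); cv2.imwrite(f"pics/{n}0.png",p[:,:,::-1]); import numpy as np; np.save(f"pics/{n}0_d.npy",d)
E
```

```text
cell.py
nudge.py
pics
-18.8
{'clock': 0.0, 'joints': array([ 1.24243832e+00,  3.00484546e-01,  1.52156984e+00,  9.83246635e-06,
        1.32068645e+00, -6.66196511e-02]), 'qd': array([-0.00034015,  0.00139978,  0.00053089, -0.00104521, -0.00096992,
        0.00064029]), 'effort': array([-7.03333135e-04, -5.31807590e+01, -3.52733767e+01,  7.07564154e-02,
        2.44054024e-02, -9.25837071e-05]), 'eef_pos': array([142.24646321, 531.02325193, 204.88370735]), 'eef_rot': array([-3.14044766e+00, -8.59371882e-05,  2.87985181e+00]), 'wrist_force': array([0.64430195, 0.38799365, 0.13779618]), 'moment': array([-0.03747498,  0.00552631,  0.0443648 ]), 'finger_force': 0.0, 'finger_gap': 93.9066020260546}
scene {'K': array([[476.14439039,   0.        , 317.8424113 ],
       [  0.        , 476.14439039, 235.99032414],
       [  0.        ,   0.        ,   1.        ]]), 'rvec': array([ 2.42342619,  0.91020528, -0.28217079]), 'tvec': array([-411.64801787, -215.38510823, 1154.22560054])}
top {'K': array([[484.05156068,   0.        , 321.25399409],
       [  0.        , 484.05156068, 239.80094705],
       [  0.        ,   0.        ,   1.        ]]), 'rvec': array([ 2.16970884, -2.12429793,  0.17997898]), 'tvec': array([ 15.01755222, 500.27162338, 956.20917123])}
wrist {'K': array([[338.59266857,   0.        , 323.02310777],
       [  0.        , 338.59266857, 242.76257042],
       [  0.        ,   0.        ,   1.        ]]), 'mount': array([[ 6.50661249e-04, -9.68808439e-01, -2.47809978e-01,
         7.21291675e+01],
       [ 9.99999535e-01,  8.06758488e-04, -5.28362441e-04,
         4.53983897e-01],
       [ 7.11804795e-04, -2.47809519e-01,  9.68808513e-01,
        -1.78366507e+02],
       [ 0.00000000e+00,  0.00000000e+00,  0.00000000e+00,
         1.00000000e+00]])}
```
View pics/top0.png

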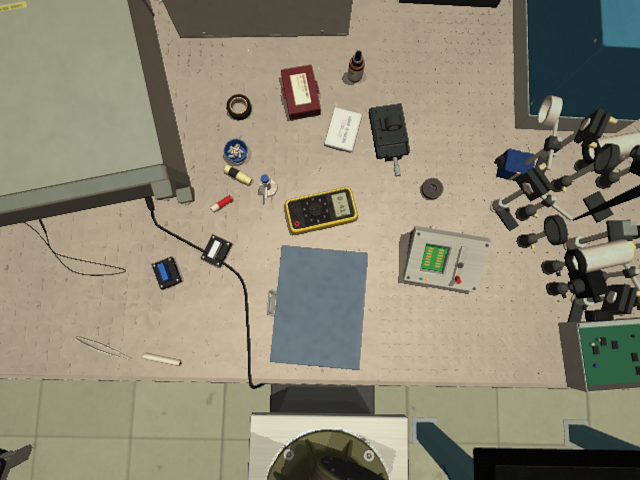

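View pics/scene0.png

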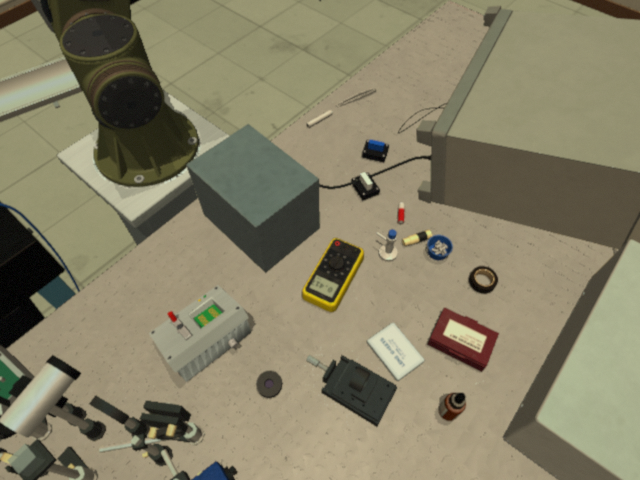

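Top view: blue cartridge at (166,272), white spare at (216,249), console recess (green) at (434,258), red pin at (458,280), cabinet top at (320,307), disc (431,188). The scene view shows the same: blue (376,148), pin (172,316), recess (208,316).

```bash
cat > h.py <<'E'
import numpy as np, cv2
from scipy.spatial.transform import Rotation as R
def cam(manip,n):
    i=manip.camera_info(n)
    if n=="wrist":
        s=manip.read_state(); T=np.eye(4); T[:3,:3]=R.from_euler('xyz',s['eef_rot']).as_matrix(); T[:3,3]=s['eef_pos']
        T=T@np.array(i['mount']); Rw,c=T[:3,:3],T[:3,3]
    else:
        Rw=R.from_rotvec(i['rvec']).as_matrix().T; c=-Rw@i['tvec']
    return np.array(i['K']),Rw,c
def ray(C,uv):
    K,Rw,c=C; return c,Rw@np.linalg.inv(K)@np.array([uv[0],uv[1],1.])
def onplane(C,uv,p0,n):
    c,d=ray(C,uv); return c+d*np.dot(np.subtract(p0,c),n)/np.dot(d,n)
def atz(C,uv,z): return onplane(C,uv,[0,0,z],[0,0,1])
def tri(rays):
    A=0;b=0
    for c,d in rays:
        d=d/np.linalg.norm(d);P=np.eye(3)-np.outer(d,d);A=A+P;b=b+P@c
    return np.linalg.solve(A,b)
def depthpt(C,uv,z): 
    c,d=ray(C,uv); return c+d*z
def proj(C,p):
    K,Rw,c=C; q=K@Rw.T@(np.asarray(p)-c); return q[:2]/q[2]
def blobs(m,amin=8):
    n,l,s,c=cv2.connectedComponentsWithStats(m.astype(np.uint8)*255)
    return [(c[i].round(1),int(s[i,4]),l==i) for i in range(1,n) if s[i,4]>=amin]
E
python3 - <<'E'
from cell import manip
from h import *
for n in ("top","scene"):
    C=cam(manip,n); print(n,C[2].round())
    p=cv2.imread(f"pics/{n}0.png")[:,:,::-1].astype(int); d=np.load(f"pics/{n}0_d.npy"); h=cv2.cvtColor(p.astype(np.uint8),cv2.COLOR_RGB2HSV)
    H,S,V=h[...,0],h[...,1],h[...,2]
    for nm,m in dict(blue=(H>100)&(H<125)&(S>140)&(V>60),red=((H<8)|(H>172))&(S>170)&(V>90),green=(H>40)&(H<85)&(S>90)&(V>50)).items():
        for c,a,mm in blobs(m,25):
            z=np.median(d[mm]); rect=cv2.minAreaRect(np.argwhere(mm)[:,::-1].astype(np.float32))
            print(nm,c,a,depthpt(C,c,z).round(1),[np.round(x,1) for x in rect])
E
```

```text
top [ 347.   37. 1021.]
blue [229.5 145.8] 74 [703.1 227.   19.8] [array([230.7, 145.7]), array([ 9.1, 19.2]), np.float64(37.6)]
blue [239.8 154.1] 56 [690.9 206.9   2.6] [array([239.2, 155.1]), array([ 9.6, 17. ]), np.float64(42.3)]
blue [517.4 161.2] 459 [ 673.1 -381.    52.4] [array([519.5, 162.1]), array([27.7, 21.4]), np.float64(12.5)]
blue [264.3 178.2] 34 [615.6 142.7  80.5] [array([264., 178.]), array([6., 6.]), np.float64(90.0)]
blue [163.2 271.6] 136 [427.4 343.6  40.4] [array([163.3, 271.3]), array([18.1,  8.1]), np.float64(69.4)]
red [224.3 201.1] 80 [582.3 233.1  14. ] [array([224.3, 201.1]), array([ 5.7, 14.1]), np.float64(59.0)]
red [457.8 279.7] 25 [ 421.5 -245.5   68. ] [array([457.6, 279.2]), array([7.2, 3.6]), np.float64(63.4)]
green [433.7 257.6] 410 [ 466.8 -203.1   49. ] [array([433.8, 257.4]), array([21.6, 26.2]), np.float64(14.0)]
green [610.9 354.1] 2944 [ 283.1 -543.5   62.5] [array([610.9, 354.4]), array([57. , 60.3]), np.float64(85.9)]
scene [ 850. -333.  845.]
blue [375.6 145. ] 129 [430.1 337.8  34.1] [array([375.6, 145.1]), array([15.8,  8.4]), np.float64(12.5)]
blue [391.6 233.5] 37 [618.3 136.4  78.3] [array([391.5, 233.5]), array([7., 5.]), np.float64(90.0)]
blue [439.4 241.9] 139 [685.8 222.8  15.2] [array([440. , 243.2]), array([22. , 13.7]), np.float64(12.5)]
blue [212.2 473.5] 310 [ 665.1 -372.8   52.4] [array([210., 471.]), array([16., 32.]), np.float64(90.0)]
red [400.6 214.5] 65 [584.2 227.9  13.8] [array([400.5, 214.5]), array([11.,  5.]), np.float64(90.0)]
red [171.7 316.1] 44 [ 424.8 -251.1   63.3] [array([171.7, 316.2]), array([10. ,  4.4]), np.float64(53.1)]
green [207.2 314.7] 209 [ 461.9 -205.1   46.2] [array([207.4, 314.9]), array([12.4, 26.4]), np.float64(53.1)]
green [  6.5 380.4] 395 [ 308.3 -503.5   62.4] [array([  9.5, 379.5]), array([19., 37.]), np.float64(0.0)]
```

```bash
python3 - <<'E'
import cv2
p=cv2.imread("pics/top0.png"); s=cv2.imread("pics/scene0.png")
a=cv2.resize(p[215:305,390:510],None,fx=6,fy=6,interpolation=cv2.INTER_CUBIC)
cv2.imwrite("pics/c1.png",a)
E
```

```text
(no output)
```

View pics/c1.png

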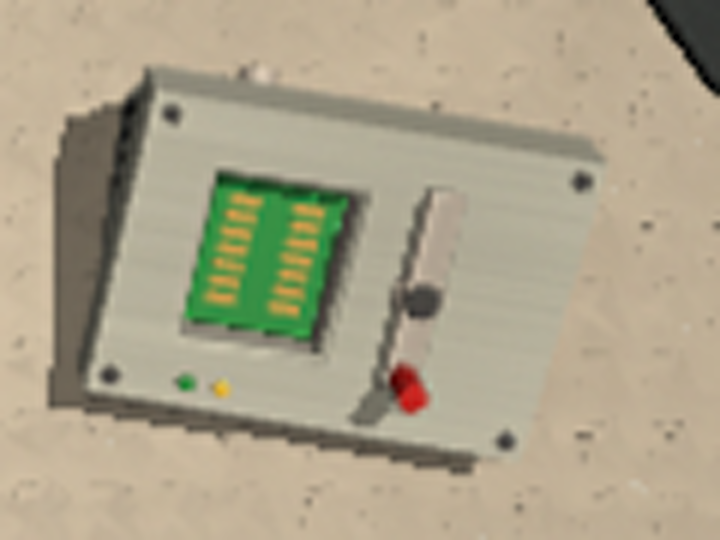

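```bash
cat >> h.py <<'E'
def delta(manip,pos,Rt):
    s=manip.read_state(); R0=R.from_euler('xyz',s['eef_rot'])
    d=R0.inv().apply(np.subtract(pos,s['eef_pos'])); rv=(R0.inv()*Rt).as_rotvec()
    print("delta",d.round(1),rv.round(3),"rows>=",np.linalg.norm(d)/50,np.linalg.norm(rv)/.15)
E
python3 - <<'E'
from cell import manip
from h import *
C=cam(manip,"top"); u=np.array([163.3,271.3]); v=np.array([np.cos(np.radians(69.4)),np.sin(np.radians(69.4))])
a=atz(C,u-v*8,40);b=atz(C,u+v*8,40); print(a,b,(a+b)/2); dd=a-b; y=np.arctan2(dd[1],dd[0]); print(y)
delta(manip,[428,343,150],R.from_euler('xyz',[np.pi,0,np.pi+y]))
# panel corners of crop onto tilted plane, first guess through (467,-203,60)
q=np.array([[150,88],[90,388],[520,458],[600,160]])/6+[390,215]
yaw=0.
for k in range(8):
    n=[-.5*np.cos(yaw),-.5*np.sin(yaw),.866]; P=np.array([onplane(C,w,[467,-203,60],n) for w in q])
    e=(P[0]-P[3])+(P[1]-P[2]); yaw=np.arctan2(-e[0],e[1])
print(yaw,P.round(1),P.mean(0)); Rp=R.from_euler('xyz',[0,-np.pi/6,yaw]); print(Rp.inv().apply(P-[467,-203,60]).round(1))
E
```

```text
[443.12173697 350.34575977  40.        ] [413.0665109  336.90098628  40.        ] [428.09412394 343.62337303  40.        ]
0.42063602601991174
delta [-324.7 -107.6   55. ] [-0.001 -0.    -0.682] rows>= 6.928412955343394 4.549616583711945
-0.13965279273326092 [[ 516.9 -158.1   84.9]
 [ 422.2 -148.    30. ]
 [ 401.5 -295.    29.9]
 [ 496.3 -305.8   85. ]] [ 459.22925008 -226.71993309   57.46345324]
[[  49.9   51.4    0. ]
 [ -60.    48.3   -0. ]
 [ -60.2 -100.2   -0. ]
 [  50.   -97.7    0. ]]
```

```bash
R='[-325,-108,55,0,0,-0.68]'; python3 nudge.py '[[-325,-108,55,0,0,-0.68],[-325,-108,55,0,0,-0.68],[-325,-108,55,0,0,-0.68],[-325,-108,55,0,0,-0.68],[-325,-108,55,0,0,-0.68]]' 40 30 && python3 nudge.py '[[-60,-20,12,0,0,-0.05],[-60,-20,12,0,0,-0.05],[-60,-20,12,0,0,-0.05],[-60,-20,12,0,0,-0.05]]'; python3 - <<'E'
from cell import manip
from h import *
C=cam(manip,"wrist"); p,d=manip.camera("wrist"); cv2.imwrite("pics/w1.png",p[:,:,::-1]); print(manip.read_state()['eef_pos'],manip.read_state()['eef_rot'])
H,S,V=cv2.split(cv2.cvtColor(p,cv2.COLOR_RGB2HSV))
for c,a,m in blobs((H>100)&(H<125)&(S>140)&(V>60),60):
    r=cv2.minAreaRect(np.argwhere(m)[:,::-1].astype(np.float32)); print(c,a,r,atz(C,c,40).round(1),np.median(d[m]))
E
```

```text
clock: 0.6
eef_pos: [332.9, 405.9, 168.7]
eef_rot: [-3.142, -0.0, -2.723]
wrist_force: [-0.6, 1.1, 0.5]
finger_gap: 57.4
finger_force: 0.0
clock: 1.0
eef_pos: [393.9, 412.9, 156.8]
eef_rot: [-3.141, -0.001, -2.679]
wrist_force: [-0.2, -0.3, -0.4]
finger_gap: 39.7
finger_force: 0.0
[393.62729751 413.09524376 157.17655274] [ 3.14157951e+00 -3.69902336e-04 -2.67853131e+00]
[237.4 237.7] 731 ((237.0, 238.0), (42.0, 18.0), 90.0) [427.  344.1  40. ] 306.38043
```

View pics/w1.png

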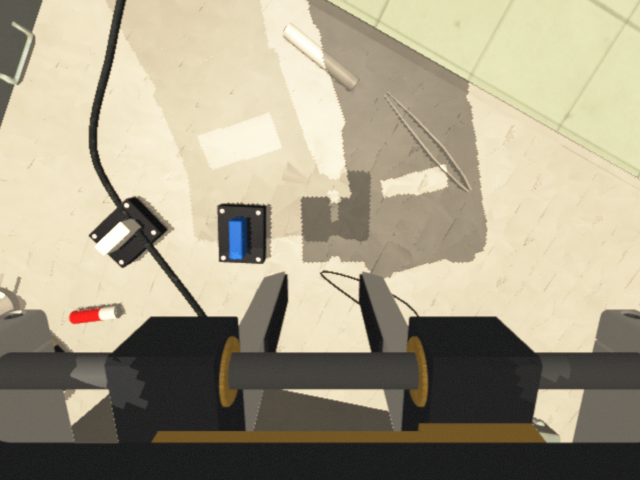

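Wrist view: blue rib at (237,238), exactly upright in the picture, so yaw is already aligned; spare at left (115,235).

```bash
python3 - <<'E'
from cell import manip
from h import *
s=manip.read_state(); delta(manip,[428,342,85],R.from_euler('xyz',[np.pi,0,-2.6785])); delta(manip,[428,342,23],R.from_euler('xyz',[np.pi,0,-2.6785]))
E
```

```text
delta [  1.  -79.   72.2] [ 0. -0. -0.] rows>= 2.1396701734243266 0.002476385850252991
delta [  1.  -79.  134.2] [ 0. -0. -0.] rows>= 3.1137992014839067 0.002476385850252991
```

```bash
python3 nudge.py '[[1,-45,20,0,0,0],[1,-79,50,0,0,0],[1,-79,72,0,0,0],[1,-79,72,0,0,0]]'; python3 - <<'E'
from cell import manip
from h import *
C=cam(manip,"wrist"); p,d=manip.camera("wrist"); cv2.imwrite("pics/w2.png",p[:,:,::-1])
H,S,V=cv2.split(cv2.cvtColor(p,cv2.COLOR_RGB2HSV))
for c,a,m in blobs((H>100)&(H<125)&(S>140)&(V>60),60):
    r=cv2.minAreaRect(np.argwhere(m)[:,::-1].astype(np.float32)); P=atz(C,c,40);print(c,a,r,P.round(1),np.median(d[m]))
    delta(manip,[P[0],P[1],23],R.from_euler('xyz',[np.pi,0,-2.6785]))
    for q in cv2.boxPoints(r): print(q,atz(C,q,40).round(1))
E
```

```text
clock: 1.45
eef_pos: [427.3, 340.9, 83.2]
eef_rot: [-3.141, -0.004, -2.679]
wrist_force: [-1.2, 0.3, 0.7]
finger_gap: 40.0
finger_force: 0.0
[323.2 265. ] 990 ((323.19610595703125, 265.2734680175781), (18.29047393798828, 55.291893005371094), 3.012787342071533) [427.4 341.7  40. ] 234.5647
delta [ 0.5  0.  62.1] [-0.    -0.001  0.   ] rows>= 1.2414965786591938 0.00915452107893403
[312.61047 292.40054] [448.8 344.   40. ]
[315.51654 237.18507] [412.2 328.3  40. ]
[333.78174 238.1464 ] [407.3 339.6  40. ]
[330.87567 293.36188] [443.7 355.8  40. ]
[ 79.2 434. ] 189 ((77.62158966064453, 434.195556640625), (26.06789207458496, 12.350269317626953), 41.423667907714844) [638.2 232.   40. ] 303.91553
delta [-139.1 -192.2   61.9] [-0.    -0.001  0.   ] rows>= 4.904358717072038 0.00915452107893403
[ 63.76264 430.20236] [640.2 220.2  40. ]
[ 71.933846 420.94168 ] [628.9 223.4  40. ]
[ 91.48054 438.18875] [637.8 241.9  40. ]
[ 83.30933 447.44943] [649.3 238.7  40. ]
```

```bash
python3 nudge.py '[[0,0,35,0,0,0.05],[0,0,55,0,0,0.05],[0,0,61,0,0,0.05],[0,0,61,0,0,0.05]]'; python3 nudge.py '[[0,0,0,0,0,0],[0,0,0,0,0,0],[0,0,0,0,0,0],[0,0,0,0,0,0]]' 4 40
```

```text
clock: 1.9
eef_pos: [428.9, 342.5, 25.0]
eef_rot: [3.141, 0.001, -2.728]
wrist_force: [0.2, -0.6, 0.8]
finger_gap: 39.7
finger_force: 0.0
clock: 2.3
eef_pos: [429.3, 341.8, 24.6]
eef_rot: [3.141, 0.001, -2.729]
wrist_force: [0.9, -1.2, -1.1]
finger_gap: 11.6
finger_force: 38.3
```

```bash
cat >> h.py <<'E'
yaw0=-0.14
def panel(o,yaw): return np.array(o,float),R.from_euler('xyz',[0,-np.pi/6,yaw])
def toolpose(o,yaw,p): # TCP at panel coords p, tool normal to the panel
    o,Rp=panel(o,yaw); return o+Rp.apply(p),Rp*R.from_euler('xyz',[0,np.pi,0])
E
python3 nudge.py '[[0,0,-50,0,0,0],[0,0,-100,0,0,0],[0,0,-150,0,0,0],[0,0,-200,0,0,0],[0,0,-250,0,0,0]]'
python3 - <<'E'
from cell import manip
from h import *
C=cam(manip,"top")
q=np.array([[150,88],[90,388],[520,458],[600,160]])/6+[390,215]
P=np.array([onplane(C,w,[467,-203,60],[-.495,.07,.866]) for w in q]).mean(0)
m=atz(C,proj(C,P),60); o=m+panel([0]*3,-.14)[1].apply([0,24,0]); print(m,o)
delta(manip,*toolpose(o,-.14,[65,0,110]))
E
```

```text
clock: 2.8
eef_pos: [428.7, 341.3, 276.5]
eef_rot: [3.142, 0.0, -2.729]
wrist_force: [0.3, 0.6, -0.5]
finger_gap: 11.4
finger_force: 40.0
[ 458.93420786 -226.02369424   60.        ] [ 462.28324261 -202.25851033   60.        ]
delta [ 186.1 -512.1   88.6] [ 0.145 -0.51   0.54 ] rows>= 11.040873309645809 5.042387817983992
```

```bash
python3 nudge.py '[[90,-250,0,0,0,0.27],[90,-250,0,0,0,0.27],[90,-250,0,0,0,0.27],[90,-250,0,0,0,0.27],[90,-250,0,0,0,0.27]]'
python3 - <<'E'
from cell import manip
from h import *
delta(manip,*toolpose([462.3,-202.3,60],-.14,[65,0,110]))
E
```

```text
clock: 3.3
eef_pos: [445.4, 90.3, 274.3]
eef_rot: [-3.142, 0.0, -2.999]
wrist_force: [0.8, -0.4, -1.5]
finger_gap: 11.5
finger_force: 40.0
delta [  23.7 -292.4   86.5] [ 0.074 -0.52   0.276] rows>= 6.1167850397162615 3.9543345527159532
```

```bash
python3 nudge.py '[[5,-50,0,0,0,0.1],[10,-100,0,0,-0.1,0.2],[15,-150,0,0.02,-0.2,0.25],[20,-200,20,0.05,-0.3,0.276],[24,-246,40,0.07,-0.42,0.276]]'
python3 - <<'E'
from cell import manip
from h import *
delta(manip,*toolpose([462.3,-202.3,60],-.14,[65,0,110]))
E
```

```text
clock: 3.8
eef_pos: [456.7, -152.2, 236.9]
eef_rot: [-3.127, 0.431, 3.006]
wrist_force: [1.3, -0.0, -1.4]
finger_gap: 11.6
finger_force: 40.0
delta [  8.2 -48.2  51.1] [-0.012 -0.093  0.004] rows>= 1.413340979553482 0.6245774147782766
```

```bash
python3 nudge.py '[[4,-30,25,-0.01,-0.05,0],[8,-48,51,-0.012,-0.093,0],[8,-48,51,-0.012,-0.093,0],[8,-48,51,-0.012,-0.093,0]]'
python3 - <<'E'
from cell import manip
from h import *
s=manip.read_state(); C=cam(manip,"wrist"); p,d=manip.camera("wrist"); cv2.imwrite("pics/w3.png",p[:,:,::-1]); np.savez("pics/w3.npz",K=C[0],R=C[1],c=C[2],d=d)
print(s['eef_pos'],s['eef_rot'])
E
```

```text
clock: 4.2
eef_pos: [463.4, -200.0, 187.1]
eef_rot: [3.141, 0.516, 3.006]
wrist_force: [0.3, -0.5, -0.4]
finger_gap: 11.2
finger_force: 40.0
[ 463.39995229 -199.98039324  187.08971401] [3.14055015 0.51588855 3.00571549]
```

View pics/w3.png

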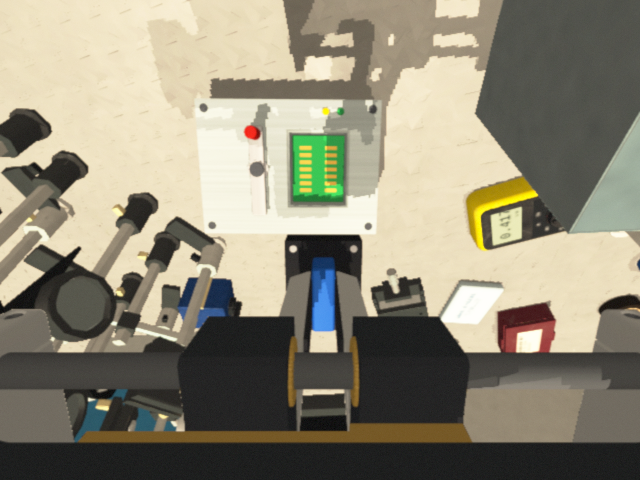

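Wrist view: recess mouth about (288..348, 130..207), red pin top (251,131), panel screws (203,107),(373,109),(212,226),(369,226); cartridge held at bottom centre, rib (323,290).

```bash
python3 - <<'E'
from h import *
z=np.load("pics/w3.npz"); C=(z['K'],z['R'],z['c']); p=cv2.imread("pics/w3.png"); g=cv2.cvtColor(p,cv2.COLOR_BGR2GRAY)
scr=[]
for u in [(203,107),(373,109),(212,226),(369,226)]:
    w=g[u[1]-8:u[1]+9,u[0]-8:u[0]+9]; m=w<110; b=[x for x in blobs(m,6)]; b=min(b,key=lambda x:np.hypot(*(x[0]-8))); scr.append(b[0]+np.array(u)-8)
print(scr)
yaw=-.14; o=np.array([462.3,-202.3,60])
n=R.from_euler('xyz',[0,-np.pi/6,yaw]).apply([0,0,1])
for k in range(6):
    P=np.array([onplane(C,s,o,n) for s in scr]); e=P[0]-P[1]+P[2]-P[3]; yaw=np.arctan2(e[0],-e[1]); Rp=R.from_euler('xyz',[0,-np.pi/6,yaw]); n=Rp.apply([0,0,1])
    uc=proj(C,P.mean(0)); m=atz(C,uc,60); o=m+Rp.apply([0,24,0])
print(yaw,m,o); print(Rp.inv().apply(P-o).round(1))
# mouth edges: gray profiles
hsv=cv2.cvtColor(p,cv2.COLOR_BGR2HSV); gr=(hsv[...,0]>40)&(hsv[...,0]<85)&(hsv[...,1]>90)
b=max(blobs(gr[:220],60),key=lambda x:x[1]); print(b[:2])
print("row150",g[150,278:360].tolist()); print("row185",g[185,278:360].tolist()); print("col318",g[122:216,318].tolist())
# depth based plane check
pts=[depthpt(C,(u,v),z['d'][v,u]) for u,v in [(225,120),(225,200),(280,220),(362,130),(362,200),(330,222)]]
print(Rp.inv().apply(np.array(pts)-o).round(1))
red=((hsv[...,0]<8)|(hsv[...,0]>172))&(hsv[...,1]>150)
for b in blobs(red[:220],20): 
    print("pin",b[:2],[Rp.inv().apply(onplane(C,b[0],o+26*n,n)-o).round(1)])
s=cv2.resize(p[120:345,255:400],None,fx=4,fy=4)[:600*4]; 
cv2.imwrite("pics/c3.png",cv2.resize(p[95:245,190:390],None,fx=4,fy=4,interpolation=cv2.INTER_CUBIC))
E
```

```text
Traceback (most recent call last):
ValueError: min() iterable argument is empty
```

```bash
cat > m.py <<'E'
from h import *
z=np.load("pics/w3.npz"); C=(z['K'],z['R'],z['c']); p=cv2.imread("pics/w3.png"); g=cv2.cvtColor(p,cv2.COLOR_BGR2GRAY)
cv2.imwrite("pics/c3.png",cv2.resize(p[95:245,190:390],None,fx=4,fy=4,interpolation=cv2.INTER_CUBIC))
scr=[]
for u in [(203,107),(373,109),(212,226),(369,226)]:
    w=g[u[1]-6:u[1]+7,u[0]-6:u[0]+7].astype(float); t=np.clip(np.median(w)*.8-w,0,None); yy,xx=np.mgrid[-6:7,-6:7]; t[np.hypot(yy,xx)>6.5]=0
    scr.append(np.array(u)+[(t*xx).sum()/t.sum(),(t*yy).sum()/t.sum()])
print(np.round(scr,1))
yaw=-.14; o=np.array([462.3,-202.3,60])
n=R.from_euler('xyz',[0,-np.pi/6,yaw]).apply([0,0,1])
for k in range(6):
    P=np.array([onplane(C,s,o,n) for s in scr]); e=P[0]-P[1]+P[2]-P[3]; yaw=np.arctan2(e[0],-e[1]); Rp=R.from_euler('xyz',[0,-np.pi/6,yaw]); n=Rp.apply([0,0,1])
    uc=proj(C,P.mean(0)); m=atz(C,uc,60); o=m+Rp.apply([0,24,0])
print(yaw,m,o); print(Rp.inv().apply(P-o).round(1))
hsv=cv2.cvtColor(p,cv2.COLOR_BGR2HSV); gr=(hsv[...,0]>40)&(hsv[...,0]<85)&(hsv[...,1]>90)
print("row150",g[150,278:360].tolist()); print("row185",g[185,278:360].tolist()); print("col318",g[122:216,318].tolist())
pts=[depthpt(C,(u,v),z['d'][v,u]) for u,v in [(225,120),(225,200),(280,220),(362,130),(362,200),(330,222)]]
print(Rp.inv().apply(np.array(pts)-o).round(1))
red=((hsv[...,0]<8)|(hsv[...,0]>172))&(hsv[...,1]>150)
for b in blobs(red[:220],20): print("pin",b[:2],Rp.inv().apply(onplane(C,b[0],o+26*n,n)-o).round(1))
for u in [(288,130),(348,130),(348,207),(288,207)]: print("mouth",Rp.inv().apply(onplane(C,u,o,n)-o).round(1))
E
python3 m.py
```

```text
[[203.1 107.2]
 [372.8 109.3]
 [211.7 225. ]
 [367.8 226. ]]
-0.14536823164548357 [ 460.55547253 -227.74793326   60.        ] [ 464.03203542 -204.00107009   60.        ]
[[-48.  -92.   -0. ]
 [-47.8  44.    0. ]
 [ 48.  -91.9  -0. ]
 [ 47.8  43.9   0. ]]
row150 [227, 228, 227, 229, 229, 228, 228, 227, 214, 192, 190, 158, 110, 96, 96, 116, 137, 146, 147, 144, 148, 155, 162, 166, 167, 166, 167, 165, 167, 168, 166, 165, 162, 155, 147, 145, 145, 144, 146, 145, 146, 144, 147, 145, 146, 145, 154, 173, 165, 135, 132, 131, 132, 132, 132, 134, 135, 134, 129, 118, 111, 112, 111, 114, 111, 107, 100, 103, 114, 137, 150, 166, 177, 181, 180, 179, 181, 181, 180, 180, 181, 179]
row185 [226, 227, 227, 228, 226, 227, 226, 226, 221, 193, 165, 154, 125, 104, 107, 127, 140, 143, 143, 145, 146, 155, 166, 174, 172, 174, 174, 175, 176, 174, 176, 174, 171, 159, 146, 144, 143, 144, 143, 144, 145, 144, 145, 143, 144, 144, 158, 183, 202, 204, 201, 184, 165, 172, 178, 176, 178, 182, 173, 165, 163, 162, 147, 118, 110, 109, 111, 120, 131, 143, 163, 176, 181, 182, 182, 181, 180, 182, 182, 181, 180, 182]
col318 [231, 230, 228, 228, 229, 231, 232, 236, 242, 244, 224, 168, 121, 109, 135, 146, 146, 144, 145, 145, 144, 145, 146, 146, 146, 144, 145, 146, 146, 146, 145, 144, 144, 145, 145, 148, 146, 145, 144, 144, 143, 143, 144, 146, 142, 143, 143, 146, 145, 146, 144, 143, 145, 145, 146, 145, 144, 146, 144, 143, 145, 142, 143, 145, 144, 142, 146, 144, 143, 145, 145, 137, 121, 117, 99, 89, 88, 86, 87, 90, 104, 109, 115, 140, 155, 189, 217, 222, 225, 226, 226, 223, 223, 224]
[[-38.5 -75.3  -0.5]
 [ 26.2 -79.   -0. ]
 [ 43.3 -32.6  -1.2]
 [-31.9  36.1  -1.3]
 [ 25.3  38.1  -0.8]
 [ 44.6  10.9  -0.7]]
pin (array([251.8, 132.1]), 161) [-27.4 -48.8  26. ]
mouth [-31.2 -24.4  -0. ]
mouth [-31.7  24.5  -0. ]
mouth [31.3 26.2 -0. ]
mouth [ 31.7 -25.4  -0. ]
```

View pics/c3.png

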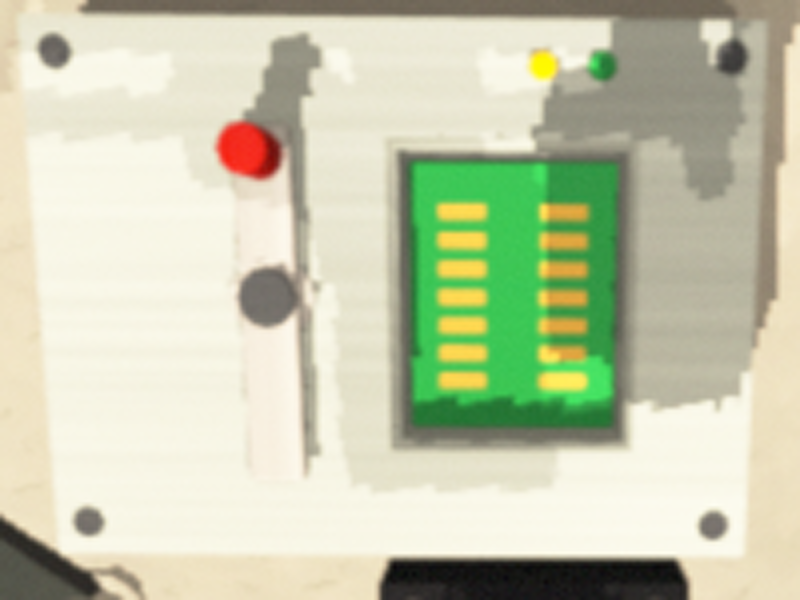

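```bash
python3 - <<'E'
from h import *
from cell import manip
p=cv2.imread("pics/w3.png"); i=manip.camera_info("wrist"); M=np.array(i['mount']); K=np.array(i['K'])
g=cv2.cvtColor(p,cv2.COLOR_BGR2GRAY); h=cv2.cvtColor(p,cv2.COLOR_BGR2HSV)
print(g[228:260,305].tolist()); print(g[240,275:370].tolist()); m=(h[...,0]>100)&(h[...,0]<125)&(h[...,1]>140); rows=[ (r,np.where(m[r,290:350])[0]+290) for r in range(250,335,6)]
print([(r,x.min(),x.max()) for r,x in rows if len(x)])
def T(p): q=M[:3,:3].T@(np.array(p)-M[:3,3]); q=K@q; return (q[:2]/q[2]).round(1)
print("botfront",T([28,-22,20.6]),T([28,22,20.6])); print("vbot",T([26,-20,24.6]),T([26,20,24.6]));print("topfront",T([28,-22,4.6]),T([28,22,4.6]))
print("rib top",T([18,-6,-15.4]),T([18,6,-15.4]),T([-18,-6,-15.4]), "rib base",T([18,-6,4.6]),T([18,6,4.6]))
delta(manip,*toolpose([464,-204,60],-.145,[0,0,50]))
E
```

```text
[246, 245, 246, 246, 246, 238, 156, 50, 16, 23, 20, 20, 25, 27, 28, 36, 35, 35, 34, 37, 37, 26, 26, 23, 26, 22, 22, 20, 25, 18, 28, 24]
[226, 228, 228, 227, 227, 226, 225, 226, 224, 189, 107, 39, 29, 21, 28, 29, 29, 23, 28, 30, 25, 28, 24, 26, 30, 24, 22, 22, 23, 23, 25, 23, 21, 18, 23, 23, 22, 17, 17, 21, 23, 19, 20, 22, 23, 16, 25, 24, 23, 20, 22, 11, 20, 18, 25, 21, 22, 22, 17, 18, 20, 21, 22, 17, 21, 21, 23, 23, 26, 28, 21, 21, 27, 26, 26, 26, 26, 22, 28, 27, 23, 24, 26, 28, 25, 31, 90, 181, 223, 225, 226, 225, 226, 225, 226]
[(262, np.int64(312), np.int64(334)), (268, np.int64(312), np.int64(334)), (274, np.int64(311), np.int64(334)), (280, np.int64(312), np.int64(335)), (286, np.int64(312), np.int64(334)), (292, np.int64(312), np.int64(334)), (298, np.int64(312), np.int64(334)), (304, np.int64(312), np.int64(334)), (310, np.int64(312), np.int64(334)), (316, np.int64(311), np.int64(334)), (322, np.int64(312), np.int64(334)), (328, np.int64(312), np.int64(333))]
botfront [285.7 232.3] [358.7 232.4]
vbot [289.7 234.1] [354.7 234.1]
topfront [282.6 238.6] [361.7 238.6]
rib top [310.2 267.1] [333.9 267.1] [310.8 331.3] rib base [311.5 255.8] [332.8 255.8]
delta [63.  -4.  61.5] [ 0.005 -0.006  0.009] rows>= 1.7631172856332333 0.08293269158318262
```

```bash
python3 nudge.py '[[32,-2,30,0.005,-0.006,0.009],[64,-4.5,61.5,0.005,-0.006,0.009],[64,-4.5,70,0.005,-0.006,0.009],[64,-4.5,75,0.005,-0.006,0.009],[64,-4.5,75,0.005,-0.006,0.009]]'
cat > where.py <<'E'
from h import *
from cell import manip
s=manip.read_state(); o,Rp=panel([464,-204,60],-.145)
print(Rp.inv().apply(s['eef_pos']-o).round(2),"F",Rp.inv().apply(s['wrist_force']).round(1),"rot",((Rp*R.from_euler('xyz',[0,np.pi,0])).inv()*R.from_euler('xyz',s['eef_rot'])).as_rotvec().round(4),s['clock'],s['finger_gap'])
E
python3 where.py
```

```text
clock: 4.75
eef_pos: [446.5, -202.1, 91.8]
eef_rot: [-3.141, 0.526, 2.998]
wrist_force: [0.7, -0.2, -0.3]
finger_gap: 11.6
finger_force: 40.0
[ 0.67 -0.62 36.32] F [ 0.5 -0.1 -0.6] rot [-0.0006 -0.002  -0.0014] 4.75 11.56690272321473
```

```bash
python3 nudge.py '[[1.6,0,0,0,0,0],[1.6,0,5,0,0,0],[1.6,0,10,0,0,0],[1.6,0,13,0,0,0]]' ; python3 where.py
python3 - <<'E'
from cell import manip
import cv2
p,_=manip.camera("wrist"); cv2.imwrite("pics/w4.png",cv2.resize(p[100:330,200:460],None,fx=3,fy=2.6)[:598,:,::-1])
E
```

```text
clock: 5.15
eef_pos: [450.0, -202.7, 77.7]
eef_rot: [3.141, 0.523, 2.997]
wrist_force: [-0.2, -0.1, -1.3]
finger_gap: 11.5
finger_force: 40.0
[-3.29 -0.73 22.39] F [-0.8 -0.1 -1. ] rot [-0.0006  0.0002  0.    ] 5.15 11.462602664358748
```

View pics/w4.png

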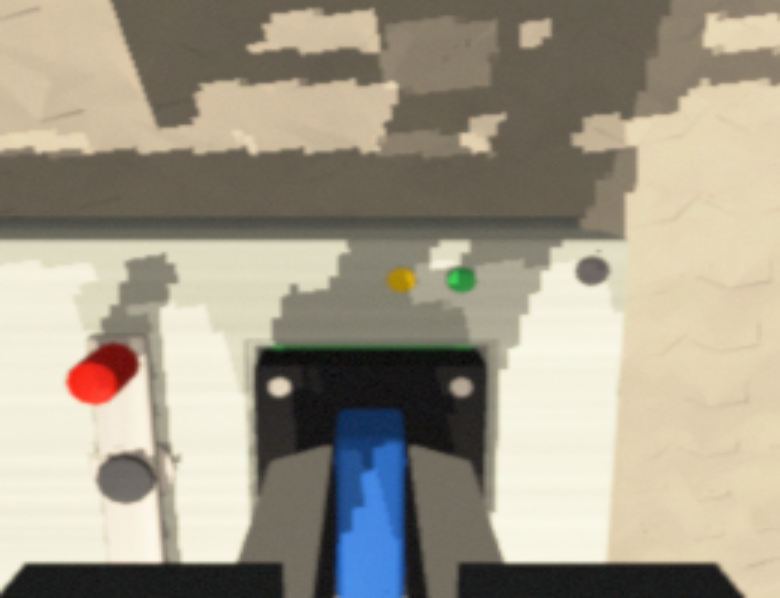

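Cartridge sits centred over the mouth, with a thin green sliver along the low edge (row 348); it should move about 2 mm up the slope.

```bash
python3 nudge.py '[[-2,0,0,0,0,0],[-2,0,0,0,0,0]]' ; python3 where.py; python3 nudge.py '[[0,0,3,0,0,0],[0,0,6,0,0,0],[0,0,8,0,0,0],[0,0,8,0,0,0]]' ; python3 where.py
```

```text
clock: 5.4
eef_pos: [451.6, -203.0, 79.1]
eef_rot: [3.141, 0.523, 2.997]
wrist_force: [-0.1, -0.3, -1.0]
finger_gap: 11.2
finger_force: 40.0
[-1.16 -0.81 22.73] F [-0.6 -0.3 -0.8] rot [-0.0005  0.0001  0.0001] 5.4 11.171354333391974
clock: 5.8
eef_pos: [455.3, -203.4, 71.6]
eef_rot: [3.141, 0.523, 2.996]
wrist_force: [0.3, -0.5, -1.8]
finger_gap: 11.7
finger_force: 40.0
[-1.67 -0.66 14.41] F [-0.5 -0.4 -1.8] rot [-0.0008  0.0008  0.0001] 5.8 11.678939719456286
```

```bash
python3 nudge.py '[[0,0,1,0,0,0],[0,0,2,0,0,0],[0,0,3,0,0,0],[0,0,4,0,0,0],[0,0,4,0,0,0]]' ; python3 where.py;  python3 nudge.py '[[0,0,1,0,0,0],[0,0,2,0,0,0],[0,0,3,0,0,0],[0,0,3,0,0,0],[0,0,3,0,0,0]]' ; python3 where.py
```

```text
clock: 6.3
eef_pos: [457.4, -203.7, 68.5]
eef_rot: [3.141, 0.523, 2.996]
wrist_force: [-1.2, -0.7, -0.3]
finger_gap: 11.5
finger_force: 40.0
[-1.43 -0.69 10.69] F [-1.1 -0.8  0.3] rot [-0.0004  0.0005  0.0001] 6.3 11.480646066020379
clock: 6.8
eef_pos: [459.2, -203.7, 66.3]
eef_rot: [3.141, 0.522, 2.996]
wrist_force: [0.8, -0.5, -0.1]
finger_gap: 11.0
finger_force: 40.0
[-1.02 -0.38  7.88] F [ 0.7 -0.4 -0.5] rot [0.0001 0.0012 0.0004] 6.8 11.048316896933388
```

```bash
python3 nudge.py '[[0,0,1,0,0,0],[0,0,2,0,0,0],[0,0,2,0,0,0],[0,0,2,0,0,0]]' ; python3 where.py
python3 - <<'E'
from cell import manip
import cv2
p,_=manip.camera("wrist"); cv2.imwrite("pics/w5.png",cv2.resize(p[100:330,200:460],None,fx=3,fy=2.6)[:598,:,::-1])
E
```

```text
clock: 7.2
eef_pos: [460.3, -203.6, 64.8]
eef_rot: [-3.141, 0.522, 2.996]
wrist_force: [-0.8, -0.1, -0.9]
finger_gap: 11.6
finger_force: 40.0
[-0.78 -0.15  6.02] F [-1.1 -0.2 -0.3] rot [0.0004 0.0017 0.0005] 7.2 11.568365890537695
```

View pics/w5.png

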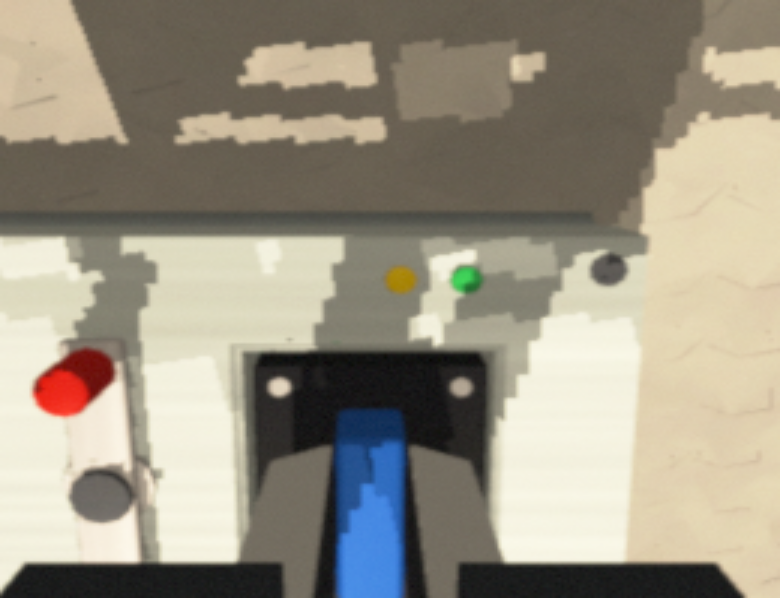

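Cartridge is in the recess and has not slipped in the fingers (rib unchanged at x 335..405); I keep pressing until force appears.

```bash
python3 nudge.py '[[0,0,1,0,0,0],[0,0,2,0,0,0],[0,0,2,0,0,0],[0,0,2,0,0,0]]' ; python3 where.py;python3 nudge.py '[[0,0,1,0,0,0],[0,0,2,0,0,0],[0,0,2,0,0,0],[0,0,2,0,0,0]]' ; python3 where.py
```

```text
clock: 7.65
eef_pos: [461.4, -203.6, 63.4]
eef_rot: [-3.141, 0.521, 2.996]
wrist_force: [-2.9, -0.0, 0.8]
finger_gap: 11.6
finger_force: 40.0
[-0.56 -0.01  4.19] F [-2.1 -0.4  2.1] rot [0.0009 0.0023 0.0008] 7.65 11.631281615798619
clock: 8.05
eef_pos: [462.5, -203.8, 63.0]
eef_rot: [-3.14, 0.522, 2.996]
wrist_force: [-28.3, 3.7, 31.4]
finger_gap: 11.5
finger_force: 40.0
[ 0.16 -0.01  3.36] F [-9.  -0.4 41.5] rot [0.0016 0.0015 0.0005] 8.05 11.515038765676287
```

```bash
python3 nudge.py '[[0,0,-1,0,0,0],[0,0,-1,0,0,0],[0,0,-1,0,0,0],[0,0,-1,0,0,0],[0,0,-1,0,0,0]]' ; python3 where.py
python3 - <<'E'
from h import *
from cell import manip
C=cam(manip,"wrist"); p,d=manip.camera("wrist"); cv2.imwrite("pics/w6.png",p[:,:,::-1])
o,Rp=panel([464,-204,60],-.145)
for nm,u in dict(blk1=(305,240),blk2=(293,238),blk3=(340,240),blk4=(353,240),pl1=(376,240),pl2=(270,240),pl3=(385,270),pl4=(320,225)).items():
    w=np.median(d[u[1]-2:u[1]+3,u[0]-2:u[0]+3]); print(nm,p[u[1],u[0]],Rp.inv().apply(depthpt(C,u,w)-o).round(1))
E
```

```text
clock: 8.55
eef_pos: [462.2, -203.7, 63.1]
eef_rot: [-3.14, 0.521, 2.996]
wrist_force: [-10.9, 0.7, 12.5]
finger_gap: 11.9
finger_force: 40.0
[-0.03  0.08  3.61] F [-3.2 -0.9 16.3] rot [0.0015 0.0022 0.0007] 8.55 11.850333613213524
blk1 [22 18 21] [-27.2  -9.5  -1.3]
blk2 [19 21 19] [-27.9 -16.3  -2.8]
blk3 [20 20 20] [-27.2  10.   -1.2]
blk4 [26 24 26] [-27.2  17.3  -1.2]
pl1 [225 221 195] [-27.2  30.1  -1. ]
pl2 [233 229 208] [-27.2 -29.   -1. ]
pl3 [245 243 226] [-9.5 36.  -1.4]
pl4 [131 129 113] [-35.8  -1.1  -0.8]
```

Black top depth (−1.2) matches the panel (−1.0): flush, at the stop. Release and back off.

```bash
python3 nudge.py '[[0,0,-1,0,0,0],[0,0,-1,0,0,0],[0,0,-1,0,0,0],[0,0,-1,0,0,0]]' 26; python3 nudge.py '[[0,0,-20,0,0,0],[0,0,-50,0,0,0],[0,0,-80,0,0,0],[0,0,-80,0,0,0],[0,0,-80,0,0,0]]'; python3 where.py
python3 - <<'E'
from h import *
from cell import manip
C=cam(manip,"wrist"); p,d=manip.camera("wrist"); cv2.imwrite("pics/w7.png",p[:,:,::-1])
o,Rp=panel([464,-204,60],-.145); n=Rp.apply([0,0,1])
H,S,V=cv2.split(cv2.cvtColor(p,cv2.COLOR_RGB2HSV))
for c,a,m in blobs(((H<8)|(H>172))&(S>150)&(V>60),40):
    print(c,a,np.median(d[m]),Rp.inv().apply(onplane(C,c,o+25*n,n)-o).round(1))
    yy,xx=np.where(m); pts=np.array([Rp.inv().apply(depthpt(C,(x,y),d[y,x])-o) for x,y in zip(xx,yy)]); t=pts[(abs(pts[:,2]-np.percentile(pts[:,2],97))<1.5)]; print(len(t),t.min(0).round(1),t.max(0).round(1),t.mean(0).round(1))
E
```

```text
clock: 9.0
eef_pos: [461.7, -203.4, 63.5]
eef_rot: [-3.141, 0.521, 2.996]
wrist_force: [-0.7, 0.3, -0.4]
finger_gap: 26.0
finger_force: 0.0
clock: 9.5
eef_pos: [422.4, -197.8, 133.3]
eef_rot: [-3.14, 0.522, 2.996]
wrist_force: [0.7, 0.4, -1.0]
finger_gap: 25.7
finger_force: 0.0
[ 0.24  0.13 84.48] F [ 0.1  0.5 -1.2] rot [0.0019 0.0015 0.0009] 9.5 25.727828102381284
[253.8 217.8] 179 242.18452 [-29.8 -48.8  25. ]
87 [-32.5 -54.3  24.6] [-24.5 -45.8  26.7] [-28.8 -49.9  25.3]
[517.6 394.6] 44 550.49243 [116.6 159.7  25. ]
6 [ 290.6  305.  -203.5] [ 294.5  319.2 -201.9] [ 292.2  308.5 -202.9]
```

View pics/w7.png

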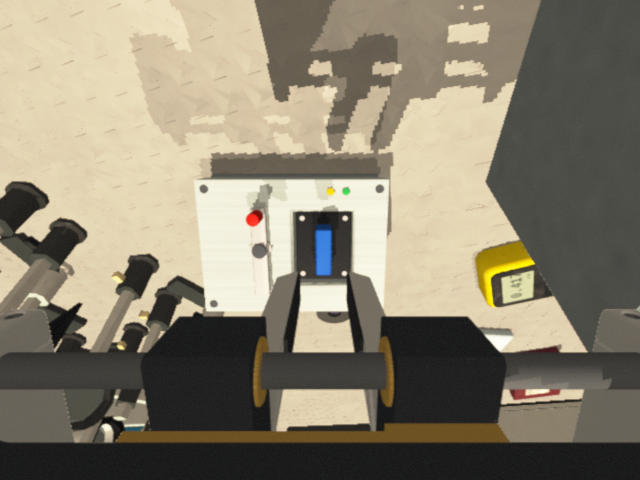

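Wrist view: cartridge flush in the recess, fingers clear, pin at (254,218). Check heights where the gripper body will sweep (mounts at left).

```bash
python3 - <<'E'
from h import *
from cell import manip
o,Rp=panel([464,-204,60],-.145)
for n in ("top","scene"):
    C=cam(manip,n); d=np.load(f"pics/{n}0_d.npy"); v,u=np.mgrid[0:480,0:640]; k=d>0
    pts=(np.stack([u,v,np.ones_like(u)],-1)@np.linalg.inv(C[0]).T*d[...,None])[k]@C[1].T+C[2]
    q=Rp.inv().apply(pts-o)
    b=(q[:,1]<-99)&(q[:,1]>-260)&(abs(q[:,0])<150)&(pts[:,2]>40)
    for y in range(-260,-99,20):
        s=b&(q[:,1]>=y)&(q[:,1]<y+20); 
        if s.any(): i=np.argmax(np.where(s,q[:,2],-1e9)); print(n,y,s.sum(),"max panel z",q[i].round(),pts[i].round())
delta(manip,*toolpose(o,-.145,[-28.3,-50,45])); delta(manip,*toolpose(o,-.145,[-28.3,-50,10]))
E
```

```text
top -260 880 max panel z [  95. -242.  133.] [ 444. -446.  223.]
top -240 477 max panel z [  85. -220.  137.] [ 437. -423.  221.]
top -220 645 max panel z [  76. -207.  140.] [ 430. -408.  220.]
top -200 976 max panel z [  92. -199.  138.] [ 446. -402.  225.]
top -180 83 max panel z [ 130. -179.   42.] [ 529. -395.  161.]
top -160 7 max panel z [ 102. -142.  -80.] [ 571. -363.   42.]
top -140 156 max panel z [ 150. -140.   15.] [ 564. -360.  148.]
top -120 13 max panel z [ 107. -120.  -80.] [ 578. -342.   45.]
scene -260 1206 max panel z [  93. -242.  132.] [ 444. -446.  220.]
scene -240 714 max panel z [  82. -220.  136.] [ 435. -422.  219.]
scene -220 825 max panel z [  79. -212.  140.] [ 432. -413.  220.]
scene -200 806 max panel z [  97. -200.  131.] [ 453. -404.  222.]
scene -180 25 max panel z [ 150. -179.   -7.] [ 570. -401.  129.]
scene -160 8 max panel z [ 120. -140.  -85.] [ 589. -364.   46.]
scene -140 142 max panel z [ 150. -128.  -36.] [ 592. -352.  104.]
scene -120 17 max panel z [ -13. -100.    1.] [ 438. -301.   55.]
scene -100 28 max panel z [  33. -100.    2.] [ 477. -307.   79.]
delta [ 27.9 -50.3  39.1] [-0.001 -0.003 -0.001] rows>= 1.3909258902643848 0.02116029660220353
delta [ 27.9 -50.3  74.1] [-0.001 -0.003 -0.001] rows>= 1.874760167239041 0.02116029660220353
```

```bash
python3 nudge.py '[[14,-30,10,0,-0.003,0],[28,-50,39,0,-0.003,0],[28,-50,39,0,-0.003,0],[28,-50,39,0,-0.003,0]]' 26; python3 where.py
python3 - <<'E'
from h import *
from cell import manip
o,Rp=panel([464,-204,60],-.145); delta(manip,*toolpose(o,-.145,[-28.3,-50,10]))
C=cam(manip,"wrist"); p,d=manip.camera("wrist"); cv2.imwrite("pics/w8.png",p[:,:,::-1]); n=Rp.apply([0,0,1])
H,S,V=cv2.split(cv2.cvtColor(p,cv2.COLOR_RGB2HSV))
for c,a,m in blobs(((H<8)|(H>172))&(S>150)&(V>60),80):
    yy,xx=np.where(m); pts=np.array([Rp.inv().apply(depthpt(C,(x,y),d[y,x])-o) for x,y in zip(xx,yy)]); t=pts[pts[:,2]>23.5]; print(c,a,len(t),t.mean(0).round(1))
E
```

```text
clock: 9.95
eef_pos: [419.3, -236.3, 94.5]
eef_rot: [-3.131, 0.499, 2.984]
wrist_force: [0.1, -0.5, -1.5]
finger_gap: 25.9
finger_force: 0.0
[-16.95 -38.4   49.68] F [-0.6 -0.5 -1.4] rot [0.0166 0.0249 0.0105] 9.95 25.93511745509058
delta [ 10.2 -11.   40.1] [-0.017 -0.025 -0.01 ] rows>= 0.8573582675480528 0.21166835181905816
[304.4 254.7] 228 163 [-28.7 -50.3  24.8]
[559.3 410.9] 315 2 [-84.9 -34.2 230. ]
```

```bash
python3 nudge.py '[[0,0,0,0,0,0],[0,0,0,0,0,0]]'; python3 where.py; python3 -c "
from cell import manip
s=manip.read_state();print(s['joints'].round(3),s['qd'].round(3),s['effort'].round(1))"
```

```text
clock: 10.2
eef_pos: [419.7, -236.7, 96.2]
eef_rot: [-3.129, 0.502, 2.985]
wrist_force: [0.6, 1.0, 0.0]
finger_gap: 25.9
finger_force: 0.0
[-15.73 -38.78  50.88] F [ 0.4  1.1 -0.2] rot [0.0187 0.0218 0.0099] 10.2 25.890522246504666
[-0.732  0.081  2.161  0.528  0.522 -2.554] [-0.001  0.001 -0.001  0.    -0.002  0.001] [  0.  -32.8 -28.1   0.5  -0.7  -0. ]
```

Joint 6 is at its limit (−2.55); the pin is round, so I can turn the tool about its own axis the other way.

```bash
python3 nudge.py '[[0,0,-3,0,0,0.12],[0,0,-3,0,0,0.12],[0,0,-3,0,0,0.12]]' | tail -0; python3 where.py; python3 -c "
from cell import manip
s=manip.read_state();print(s['joints'].round(3))"
```

```text
[-15.87 -38.96  53.62] F [-0.1  0.9 -0.1] rot [0.0201 0.0211 0.1274] 10.5 26.118975297339055
[-0.735  0.074  2.162  0.523  0.528 -2.433]Exception ignored on flushing sys.stdout:
BrokenPipeError: [Errno 32] Broken pipe
```

```bash
python3 - <<'E'
from h import *
from cell import manip
P,T=toolpose([464,-204,60],-.145,[-28.5,-50.1,42]); delta(manip,P,T*R.from_rotvec([0,0,.7]))
E
```

```text
delta [ 10.9 -12.4  12.1] [-0.026 -0.013  0.573] rows>= 0.40923836806247427 3.8218153730228175
```

```bash
python3 nudge.py '[[3,-3,3,-0.005,0,0.14],[6,-6,6,-0.01,-0.005,0.28],[9,-9,9,-0.02,-0.01,0.42],[11,-12.4,12,-0.026,-0.013,0.57],[11,-12.4,12,-0.026,-0.013,0.57]]' ; python3 nudge.py '[[0,0,0,0,0,0],[0,0,0,0,0,0]]' >/dev/null; python3 where.py;  python3 - <<'E'
from h import *
from cell import manip
print(manip.read_state()['joints'].round(3))
P,T=toolpose([464,-204,60],-.145,[-28.5,-50.1,10]); delta(manip,P,T*R.from_rotvec([0,0,.7]))
o,Rp=panel([464,-204,60],-.145)
C=cam(manip,"wrist"); p,d=manip.camera("wrist"); cv2.imwrite("pics/w9.png",p[:,:,::-1]); n=Rp.apply([0,0,1])
H,S,V=cv2.split(cv2.cvtColor(p,cv2.COLOR_RGB2HSV))
for c,a,m in blobs(((H<8)|(H>172))&(S>150)&(V>60),80):
    yy,xx=np.where(m); pts=np.array([Rp.inv().apply(depthpt(C,(x,y),d[y,x])-o) for x,y in zip(xx,yy)]); t=pts[pts[:,2]>23.5]; print(c,a,len(t),t.mean(0).round(1) if len(t) else 0)
E
```

```text
clock: 11.0
eef_pos: [411.0, -247.0, 81.4]
eef_rot: [2.786, 0.391, 2.224]
wrist_force: [0.5, -0.3, 0.2]
finger_gap: 26.2
finger_force: 0.0
[-28.69 -50.01  42.  ] F [-0.1 -1.  -0.7] rot [6.000e-04 6.000e-04 6.965e-01] 11.2 26.051914609605465
[-0.788  0.113  2.179  0.658  0.511 -2.044]
delta [-0.2  0.1 32. ] [-0.001 -0.     0.004] rows>= 0.6400660372305232 0.024241300311988335
[323.1 274.9] 261 168 [-28.7 -49.9  24.9]
```

```bash
python3 nudge.py '[[0,0,14,0,0,0],[0,0,26,0,0,0],[0,0,31,0,0,0],[0,0,31,0,0,0]]' ; python3 where.py; python3 nudge.py '[[0,0,0,0,0,0],[0,0,0,0,0,0],[0,0,0,0,0,0],[0,0,0,0,0,0]]' 6 10; python3 where.py; python3 - <<'E'
from h import *
o,Rp=panel([464,-204,60],-.145); T=toolpose(o,-.145,[0,0,0])[1]*R.from_rotvec([0,0,.697])
for a in np.arange(.2,1.8,.2).tolist()+[1.57,1.62]:
    d=np.array([-28*np.cos(a)+28,-28*np.sin(a),0]); print(round(a,2),T.inv().apply(Rp.apply(d)).round(1))
E
```

```text
clock: 11.65
eef_pos: [426.6, -248.8, 54.6]
eef_rot: [2.787, 0.391, 2.226]
wrist_force: [0.7, -0.1, 0.1]
finger_gap: 25.9
finger_force: 0.0
[-29.15 -49.78  10.57] F [ 0.7 -0.  -0.3] rot [0.     0.0018 0.6997] 11.65 25.93491987309531
clock: 12.05
eef_pos: [426.7, -249.3, 55.4]
eef_rot: [2.786, 0.392, 2.224]
wrist_force: [-0.9, 1.2, 2.7]
finger_gap: 9.6
finger_force: 10.0
[-28.6  -50.23  11.19] F [0.4 1.1 2.9] rot [ 6.000e-04 -0.000e+00  7.008e-01] 12.05 9.618909095971425
0.2 [-4.  -3.9 -0. ]
0.4 [-8.7 -6.9 -0. ]
0.6 [-13.9  -9.    0. ]
0.8 [-19.4 -10.    0. ]
1.0 [-25.   -9.8   0. ]
1.2 [-30.4  -8.5   0. ]
1.4 [-35.5  -6.2   0. ]
1.6 [-40.1  -3.    0. ]
1.57 [-39.4  -3.5   0. ]
1.62 [-40.5  -2.6   0. ]
```

```bash
python3 nudge.py '[[-4,-3.9,0,0,0,0],[-8.7,-6.9,0,0,0,0],[-13.9,-9,0,0,0,0],[-19.4,-10,0,0,0,0],[-19.4,-10,0,0,0,0]]' ; python3 where.py; python3 nudge.py '[[-5.6,0.2,0,0,0,0],[-11,1.5,0,0,0,0],[-16.1,3.8,0,0,0,0],[-20,6.5,0,0,0,0],[-21.1,7.4,0,0,0,0]]'; python3 nudge.py '[[0,0,0,0,0,0],[0,0,0,0,0,0],[0,0,0,0,0,0]]' ; python3 where.py
```

```text
clock: 12.55
eef_pos: [431.5, -270.2, 59.6]
eef_rot: [2.785, 0.391, 2.225]
wrist_force: [5.5, 8.2, 6.1]
finger_gap: 9.6
finger_force: 10.0
[-19.8  -70.22  10.97] F [6.7 8.9 3.2] rot [-0.0012  0.0008  0.7007] 12.55 9.62565183510065
clock: 13.05
eef_pos: [446.8, -279.3, 68.4]
eef_rot: [2.786, 0.387, 2.226]
wrist_force: [-9.5, 6.8, 0.8]
finger_gap: 10.2
finger_force: 10.0
clock: 13.35
eef_pos: [446.8, -279.4, 68.4]
eef_rot: [2.786, 0.387, 2.226]
wrist_force: [-3.8, 9.1, -0.1]
finger_gap: 9.2
finger_force: 10.0
[ -1.1  -77.15  10.38] F [-4.4  8.4  2.5] rot [-0.0017  0.0047  0.7011] 13.35 9.158330619772489
```

```bash
python3 nudge.py '[[-1.2,1,0,0,0,0],[-2.3,1.9,0,0,0,0],[-2.3,1.9,0,0,0,0],[-2.3,1.9,0,0,0,0]]' ; python3 where.py; python3 nudge.py '[[0,0,0,0,0,0],[0,0,0,0,0,0],[0,0,0,0,0,0]]' 18; python3 where.py; python3 nudge.py '[[0,0,-25,0,0,0],[0,0,-60,0,0,0],[0,0,-100,0,0,0],[0,0,-100,0,0,0],[0,0,-100,0,0,0]]'; python3 - <<'E'
from h import *
from cell import manip
o,Rp=panel([464,-204,60],-.145)
C=cam(manip,"wrist"); p,d=manip.camera("wrist"); cv2.imwrite("pics/w10.png",p[:,:,::-1])
H,S,V=cv2.split(cv2.cvtColor(p,cv2.COLOR_RGB2HSV))
for c,a,m in blobs(((H<8)|(H>172))&(S>150)&(V>60),80):
    yy,xx=np.where(m); pts=np.array([Rp.inv().apply(depthpt(C,(x,y),d[y,x])-o) for x,y in zip(xx,yy)]); t=pts[pts[:,2]>23.5]; print(c,a,len(t),t.mean(0).round(1) if len(t) else 0)
E
```

```text
clock: 13.75
eef_pos: [448.0, -280.2, 68.9]
eef_rot: [2.788, 0.386, 2.226]
wrist_force: [-15.1, 2.4, -3.8]
finger_gap: 9.5
finger_force: 10.0
[  0.25 -77.75  10.09] F [-15.1   0.2   4.4] rot [-0.      0.0066  0.7017] 13.75 9.503166490750944
clock: 14.05
eef_pos: [450.3, -281.4, 71.2]
eef_rot: [2.786, 0.392, 2.224]
wrist_force: [0.5, -0.2, 0.7]
finger_gap: 17.7
finger_force: 0.0
[  3.53 -78.62  10.91] F [ 0.8 -0.2  0.3] rot [8.000e-04 3.000e-04 7.011e-01] 14.05 17.740000076492382
clock: 14.55
eef_pos: [400.9, -274.2, 158.4]
eef_rot: [2.786, 0.394, 2.224]
wrist_force: [-0.2, -0.6, 0.6]
finger_gap: 18.2
finger_force: 0.0
[633.3 153.9] 84 0 0
[632.7 168.1] 106 1 [-51.8 -31.6 289.9]
[320.5 241.6] 126 88 [ -0.6 -77.5  24.9]
```

View pics/w10.png

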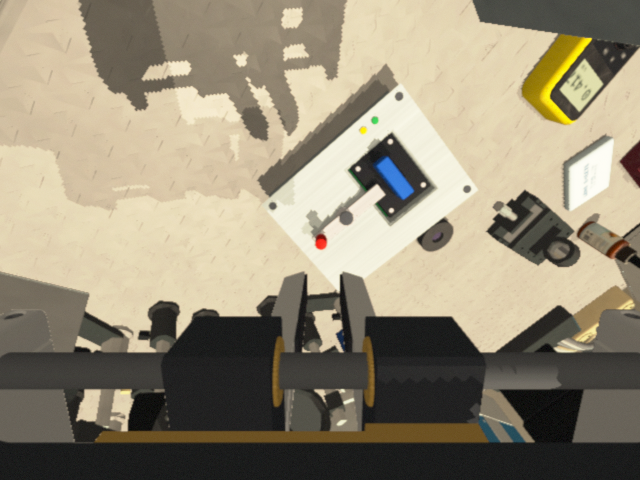

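The keeper is at its stop (15 N felt, pin at (−0.6,−77.5)). In the picture the bar runs from the pin (320,242) over the cartridge's black top, and nothing touches the gripper.

```bash
python3 -c "
from cell import manip
print(manip.sign_off())"
```

```text
the job is handed in; nothing more can be done
None
```

The blue-handled cartridge is fully home and flush with the panel, the keeper bar is turned to its stop over it and released, and the job was handed in at about 14.6 s; I don't know the judge's verdict, and joint 6 once read -2.554 against its -2.55 limit before I backed it off.

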